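Lock the levelling foot's height with its second nut

TASK

Two levelling feet for the storage rack stand upright on the table; on one of them the big upper nut has not been locked yet and still stands clear of the small lower nut. Run that upper nut down its thread onto the lower nut's washer and tighten it firmly, so that the two are locked together, but not so hard that the lower nut is turned along, for it holds the height that has been set. Leave the finished foot and the other things where they are, and let go at the end.

Things in the scene. Friction and masses are not known exactly. Their poses are not given: they have to be found in the camera images.
- lock_nut: The nut to run down: upper, bigger of two steel hexagon nuts on the unlocked foot. 46 mm across flats, 53 mm across corners, 20 mm high; origin at its centre, z up along the stud. Flats face its own +x and -x and every 60 degrees from there. It stays on the thread: right-hand, 1 mm of height per rad, clockwise from above lowers it. Running freely it takes only 0.02 N m.
- set_nut_corner (a point): Corner of the lower, smaller hexagon nut (32 mm across flats, 37 mm corners, 16 mm high), 18.5 mm from the stud's axis, half-way up that nut. This nut holds the set height by its friction on the thread and must not turn: the point shifts 2 mm for 0.11 rad. Fingers closed on the upper nut clear it by 4 mm a side.
- washer: Serrated dark steel washer, loose round the stud, 32 mm across, a few mm thick and springy, lying on the lower nut; origin at its underside's centre. The upper nut starts some 2 to 5 mm clear of it. Once they meet, torque rises about 0.8 N m per rad; locked above 20 N of clamping, felt as 0.25 to 0.35 N m, and it stays so when released. At about 0.6 N m the lower nut turns along: aim for 0.45 N m.
- open_foot: The levelling foot with the unlocked nuts, fixed to the table: round grey metal foot 90 mm across, 24 mm high, upright threaded steel stud 20 mm thick, its tip 134 mm above the table, about 35 mm above the upper nut. Origin on the stud's axis on the table top, z up. Lower nut's centre about 62 mm, upper nut's about 88 mm above the table.
- locked_foot: The finished levelling foot, of the same size, fixed to the table, its two nuts already tight together. Origin on its stud's axis on the table top. The two feet may stand either way round, left or right. Not to be touched.
- marker: A red marker pen, 18 x 140 x 18 mm, lying between the two feet. Bystander.
- scissors: A pair of scissors, 80 x 182 x 9 mm, lying on the left of the table. Bystander.
Things that resemble listed ones, but are neither listed nor needed, are in the scene too. What is shaped like the open_foot but orange or turquoise is not meant.

How it is judged:
By the outcome, as a careful person would: the job done as asked, in the order asked, and still so for the second after the job is handed in, with the robot touching nothing.
It also fails if it takes over 72 s, if anything falls off the work surface, if the arm or the gripper's body presses on something with over 40 N, if the wrist force passes 120 N, or if a joint passes its speed limit or range.

ROBOT

A 7-joint arm with a two-finger parallel gripper is mounted at the origin on a cart in front of the work surface, level with it; the furniture and walls round the work are solid. World frame = base frame: x ahead of the robot, y to its left, z up, the work surface at z = 0. Lengths are in m, angles in rad, forces in N, time in s.
With the tool pointing down it reaches from about 0.4 to 0.85 m from the base axis. Payload 4.5 kg.
Tool frame: the origin (TCP) lies where the fingers leave the gripper's body, on its centre line; the fingertips stand 64 mm ahead of it and the grasp point (between the pads) lies 45 mm ahead of it; z points along the fingers, y is the direction in which the jaws open and shut (so a half turn about z gives the same grasp; the last joint's range is limited). The gripper opens to 88 mm and grips with 3 to 60 N. Pads are 18 mm wide; open, the fingers measure 123 mm over their backs; the gripper's body (75 mm by 187 mm) begins 45 mm behind the grasp point.
Start: joints at [-1.194, 0.689, -0.195, 1.565, 0.157, 0.902, -0.215], TCP at [0.21, 0.589, 0.303] pointing down, gripper open.
Joint ranges: [-3.01, 3.01], [-0.46, 2.08], [-1.47, 1.51], [0.13, 2.56], [-1, 4.14], [0.04, 2.09], [-2.66, 2.66]. Speed limits (rad/s): [2.57, 2.57, 3.14, 3.14, 3.14, 3.14, 3.14].

INTERFACE

Orientations are given as a unit quaternion [x, y, z, w].
In Python, from plant import monitor, snapshot, workorder, finder gives the robot as it stands.
- The arm moves only by the tool carry_out, never from a script. Its argument "motion" is one flat list of numbers, 6 for each row, row after row: the shift along the tool's x, y, z in cm, then the turn, a rotation vector about the tool's x, y, z in rad. In form: [x, y, z, rx, ry, rz, x, y, z, rx, ry, rz, ...]. A call has 1 to 8 rows; each row shifts and turns the commanded pose from where the row before left it, along the tool's axes as they then stand; what a row does not reach is not made up. A row lasts 1/8 s, in which the tool goes at most 62.5 mm and 10.7 degrees, less where a joint would pass 70% of its speed; a pose out of reach is approached as far as the arm can. A call with a gripper value outside its range is refused whole. "hand" is the finger opening in cm, from 0 to 8.81, set as the call begins (left out, the last holds). The fingers move at their own pace and stop on an object; "grip_force" is the grip in N (left out, the last holds). Time passes only in rows, so rows that do not move let the fingers close. It gives the time, the measured TCP pose, the force and the opening at its end, in the units of the state.
- monitor.get_state(): the state, without advancing time (a new reading comes with each control period).
- snapshot(name): name is "scene" or "top" or "wrist"; returns a dict with "frame" (420x560x3 uint8, red, green, blue), "range_z" (420x560 float32, m along the optical axis (not along the pixel's ray), 0 where there is no reading), "fx", "fy", "cx", "cy" (pixels), "rvec" (rotation vector, rad) and "tvec" (3), from world to camera coordinates, as OpenCV has them; the wrist camera has in their place "hand_eye" (4x4, takes a point from camera to tool coordinates, whose origin is the TCP and whose axes are the flange's). Camera axes: x right, y down, z forward; pixel columns grow to the right and rows downward; lengths in m; the calibration is good to about 2 mm. A picture is of the moment at which its call begins: read the wrist's pose just before it.
- workorder.finish_job(): hands the job in, once; it reports no verdict.
Trained networks look in a picture, given as the dict that the camera call returned (one of the last four; its "shot" number tells which), for a name from the list of things; names that differ only in an ending like _2 or _b are one class to them, and where a whole thing is asked for, a point or a joint stands for the part that bears it (a point fixed in the world has none). Each returns a list of dicts, best first, with "p" (0 to 1); they miss things now and then, are a little off and sometimes report something else, mostly with a low value. They report only what shows in the picture. A call takes as long as a camera call. They do not tell look-alikes from the thing itself.
- finder.masks_of(picture, thing): "pixels" (420x560 bool, what is visible of it) and "extent" ([left, top, right, bottom] in pixels, round what is visible of it).
The state is a dict: "clock": time; "q": joint angles; "qd": joint speeds; "joint_torque": joint torques, N m; "tool_pos": TCP position; "eef_rot": TCP orientation; "contact_force": force on the tool from outside, world axes, zero at the start; "moment": the same for the moment, N m; "opening": opening from 0.0 (shut) to 1.0 (fully open).
Only numpy, scipy, OpenCV 4.12 (cv2) and the standard library are available. Lean on these libraries where they do the work, as an engineer would, in place of code of your own. Each camera call takes 0.05 s, during which the arm holds its last target. There are 200 camera calls.

## Working session

There is one attempt and no reset: what is moved stays moved. The work goes in short steps, Python scripts to look and compute and a tool call to move; the robot and the scene stay as the last step left them, time stands still between calls to the robot, and variables do not carry over. Pictures are saved under pics/ and viewed, about 8 in all and at most 12, crops included, and the job is handed in when it is done.

Besides the shell and the picture viewer there is one more tool, called after "Emit:" by a JSON object that holds its "fn" and its "kwargs". carry_out: Moves the arm, as the interface text tells. Its arguments: {"type":"object","properties":{"motion":{"type":"array"},"hand":{"type":"number"},"grip_force":{"type":"number"}},"required":["motion"]}

```bash
ls; mkdir -p pics; cat > h.py <<'E'
import numpy as np, cv2
from scipy.spatial.transform import Rotation as R
from plant import monitor, snapshot, workorder, finder
def cloud(s, st=None):
    v,u=np.mgrid[0:420,0:560]; z=s["range_z"]
    P=np.stack([(u-s["cx"])/s["fx"]*z,(v-s["cy"])/s["fy"]*z,z],-1)
    if "hand_eye" in s:
        H=np.array(s["hand_eye"]); P=P@H[:3,:3].T+H[:3,3]
        return P@R.from_quat(st["eef_rot"]).as_matrix().T+np.array(st["tool_pos"])
    return (P-np.array(s["tvec"]).ravel())@R.from_rotvec(np.array(s["rvec"]).ravel()).as_matrix()
def save(s,n): cv2.imwrite(f"pics/{n}.png",s["frame"][...,::-1])
E
python3 - <<'E'
from h import *
st=monitor.get_state(); print({k:np.round(v,3) for k,v in st.items()})
a=snapshot("scene"); b=snapshot("top")
cv2.imwrite("pics/a.png",np.vstack([a["frame"],b["frame"]])[...,::-1][::1]) 
im=np.hstack([a["frame"],b["frame"]])[...,::-1]; cv2.imwrite("pics/a.png",cv2.resize(im,(800,300))); save(a,"scene"); save(b,"top")
for s,n in((a,"scene"),(b,"top")):
    C=cloud(s)
    for t in["open_foot","locked_foot","lock_nut","washer","marker","scissors"]:
        for d in finder.masks_of(s,t)[:4]:
            m=d["pixels"]&(s["range_z"]>0); print(n,t,round(d["p"],2),np.round(d["extent"]),np.round(np.median(C[m],0),3),np.round(np.percentile(C[m],98,0),3))
E
```

```text
pics
{'clock': np.float64(0.0), 'q': array([-1.194,  0.69 , -0.195,  1.566,  0.157,  0.902, -0.215]), 'qd': array([ 0.001, -0.002, -0.001,  0.001,  0.   ,  0.001,  0.001]), 'joint_torque': array([-0.0000e+00, -5.2755e+01, -1.2670e+00, -1.5342e+01, -5.3000e-02,
        6.0000e-03,  0.0000e+00]), 'tool_pos': array([0.21 , 0.588, 0.302]), 'eef_rot': array([ 0.171,  0.985, -0.001, -0.   ]), 'contact_force': array([-0.567,  0.375, -0.427]), 'moment': array([0.016, 0.027, 0.014]), 'opening': np.float64(0.999)}
scene open_foot 0.86 [346. 154. 390. 217.] [ 0.4   -0.202  0.023] [ 0.443 -0.171  0.132]
scene open_foot 0.81 [265. 226. 308. 298.] [0.456 0.078 0.021] [0.499 0.108 0.133]
scene open_foot 0.6 [231. 162. 270. 229.] [ 0.603 -0.034  0.022] [ 0.651 -0.002  0.133]
scene locked_foot 0.6 [299. 126. 339. 190.] [ 0.541 -0.235  0.025] [ 0.583 -0.205  0.133]
scene locked_foot 0.3 [268. 233. 300. 259.] [0.455 0.078 0.095] [0.529 0.09  0.098]
scene lock_nut 0.83 [239. 175. 261. 196.] [ 0.603 -0.034  0.096] [ 0.689 -0.02   0.101]
scene lock_nut 0.7 [270. 231. 299. 260.] [0.456 0.077 0.095] [0.507 
[... 578 characters left out ...]
42  0.015] [ 0.639 -0.008  0.134]
top locked_foot 0.79 [369. 177. 408. 216.] [ 0.543 -0.239  0.016] [ 0.587 -0.208  0.133]
top locked_foot 0.67 [122. 236. 196. 272.] [0.434 0.302 0.005] [0.461 0.346 0.009]
top lock_nut 0.91 [237. 222. 259. 249.] [0.463 0.062 0.096] [0.487 0.086 0.099]
top lock_nut 0.89 [371. 248. 395. 270.] [ 0.407 -0.206  0.096] [ 0.427 -0.192  0.099]
top lock_nut 0.88 [290. 149. 312. 174.] [ 0.605 -0.043  0.096] [ 0.633 -0.023  0.099]
top marker 0.68 [274. 221. 338. 230.] [ 0.486 -0.057  0.014] [0.496 0.006 0.019]
top scissors 0.93 [120. 236. 194. 272.] [0.436 0.299 0.005] [0.461 0.346 0.009]
top scissors 0.3 [274. 219. 339. 228.] [ 0.486 -0.057  0.014] [0.496 0.006 0.019]
```

View pics/scene.png

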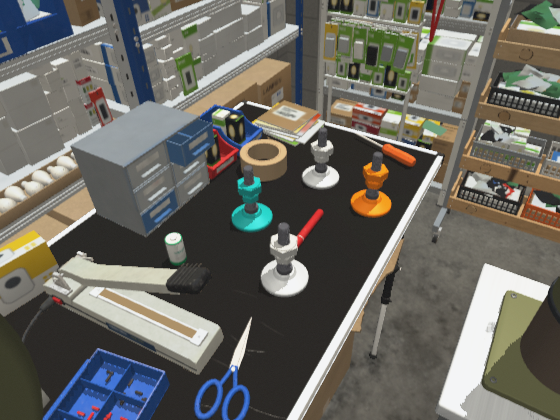

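View pics/top.png

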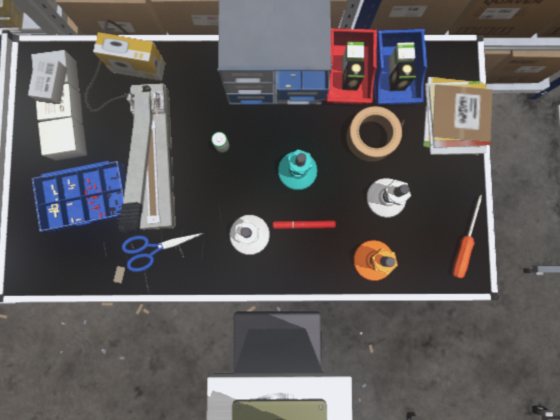

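The scene view shows two white/grey feet: the left one at pixel (284,260) and the right-rear one at (321,160). The turquoise and orange feet are the decoys. Next I need to find out which grey foot is open.

```bash
python3 - <<'E'
from h import *
a=snapshot("scene"); b=snapshot("top"); 
f=a["frame"][...,::-1]
k=lambda c:cv2.resize(c,(400,560),interpolation=cv2.INTER_CUBIC)
cv2.imwrite("pics/c.png",np.hstack([k(f[220:297,258:313]),k(f[122:199,294:349])]))
for s in(a,b):
  C=cloud(s).reshape(-1,3)
  for x,y in((.462,.068),(.545,-.237)):
    P=C[np.hypot(C[:,0]-x,C[:,1]-y)<.055]
    P=P[P[:,2]>.01]
    h,e=np.histogram(P[:,2],np.arange(.010,.14,.002)); print(x,dict(zip((e[:-1]*1e3).round().astype(int).tolist(),h.tolist())))
    for lo,hi in((.128,.14),(.11,.128),(.093,.103),(.018,.028)):
        Q=P[(P[:,2]>lo)&(P[:,2]<hi)]; print(lo,len(Q),np.round([Q.min(0),Q.max(0)],4).tolist() if len(Q) else 0, np.round((Q.min(0)+Q.max(0))/2,4))
E
```

```text
0.462 {10: 223, 12: 198, 14: 141, 16: 93, 18: 34, 20: 42, 22: 48, 24: 29, 26: 15, 28: 16, 30: 15, 32: 40, 34: 29, 36: 9, 38: 5, 40: 9, 42: 11, 44: 3, 46: 2, 48: 2, 50: 0, 52: 0, 54: 5, 56: 17, 58: 15, 60: 11, 62: 16, 64: 12, 66: 12, 68: 13, 70: 1, 72: 0, 74: 0, 76: 1, 78: 13, 80: 24, 82: 26, 84: 23, 86: 22, 88: 17, 90: 26, 92: 18, 94: 93, 96: 194, 98: 39, 100: 13, 102: 5, 104: 10, 106: 9, 108: 11, 110: 9, 112: 14, 114: 5, 116: 12, 118: 10, 120: 10, 122: 12, 124: 8, 126: 13, 128: 6, 130: 14, 132: 53, 134: 18, 136: 0}
0.128 91 [[0.4544, 0.0588, 0.1284], [0.4725, 0.078, 0.1352]] [0.4634 0.0684 0.1318]
0.11 93 [[0.4532, 0.06, 0.1105], [0.4706, 0.0772, 0.1279]] [0.4619 0.0686 0.1192]
0.093 352 [[0.4373, 0.043, 0.0931], [0.4897, 0.0911, 0.103]] [0.4635 0.0671 0.098 ]
0.018 168 [[0.4422, 0.0461, 0.018], [0.4846, 0.0901, 0.0278]] [0.4634 0.0681 0.0229]
0.545 {10: 105, 12: 92, 14: 83, 16: 34, 18: 25, 20: 24, 22: 27, 24: 20, 26: 8, 28: 6, 30: 13, 32: 20, 34: 14, 36: 7, 38: 4, 40: 9, 42: 6, 44: 7, 46: 5, 48: 4, 50: 0, 52: 3, 54: 1, 56: 10, 58: 10, 60: 10, 62: 10, 64: 10, 66: 11, 68: 8, 70: 0, 7
[... 1589 characters left out ...]
6: 0, 48: 0, 50: 0, 52: 0, 54: 1, 56: 0, 58: 0, 60: 0, 62: 0, 64: 0, 66: 0, 68: 0, 70: 0, 72: 0, 74: 8, 76: 12, 78: 6, 80: 8, 82: 4, 84: 5, 86: 6, 88: 19, 90: 79, 92: 138, 94: 58, 96: 8, 98: 2, 100: 4, 102: 2, 104: 3, 106: 7, 108: 0, 110: 4, 112: 2, 114: 5, 116: 2, 118: 4, 120: 4, 122: 1, 124: 3, 126: 4, 128: 9, 130: 31, 132: 33, 134: 12, 136: 0}
0.128 85 [[0.539, -0.2581, 0.128], [0.5573, -0.2394, 0.1356]] [ 0.5481 -0.2488  0.1318]
0.11 29 [[0.538, -0.2501, 0.1104], [0.556, -0.2393, 0.1279]] [ 0.547  -0.2447  0.1192]
0.093 135 [[0.5239, -0.2678, 0.093], [0.572, -0.2234, 0.1028]] [ 0.5479 -0.2456  0.0979]
0.018 86 [[0.5235, -0.2587, 0.0181], [0.569, -0.2261, 0.027]] [ 0.5463 -0.2424  0.0225]
```

View pics/c.png

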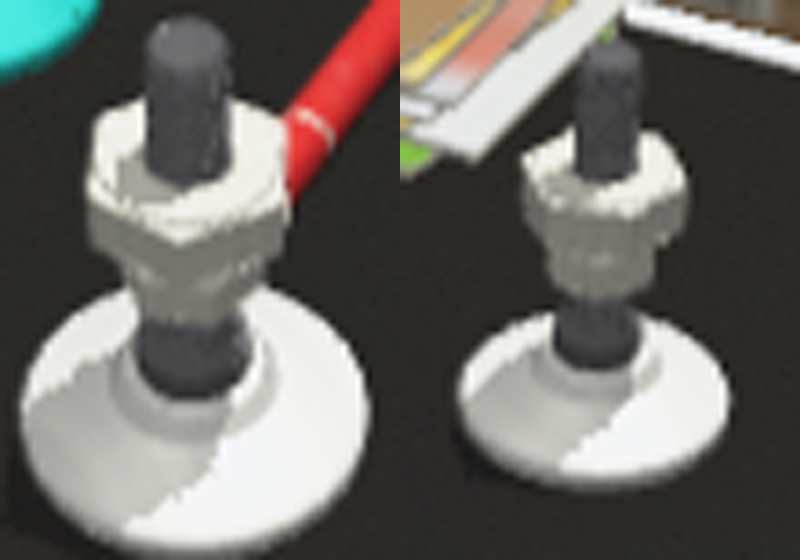

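The left foot, at about (0.4635, 0.067), is the open one: its upper nut's top is at 97–98 mm with a gap at 70–78 mm. The right one's nut top is 93 mm and its gap is closed. I'll move the wrist above the left foot.

Emit:
{"fn": "carry_out", "kwargs": {"motion": [-4.15, -4.05, 0, 0, 0, 0, -4.15, -4.05, 0, 0, 0, 0, -4.15, -4.05, 0, 0, 0, 0, -4.15, -4.05, 0, 0, 0, 0, -4.15, -4.05, 0, 0, 0, 0, -4.15, -4.05, 0, 0, 0, 0, -4.15, -4.05, 0, 0, 0, 0, -4.15, -4.05, 0, 0, 0, 0], "hand": 8.8, "grip_force": 40}}

```text
clock: 1.8
tool_pos: [0.4147, 0.1704, 0.303]
eef_rot: [0.17, 0.985, 0.0, 0.0]
contact_force: [1.8, -0.1, -0.7]
opening: 1.0
```

Emit:
{"fn": "carry_out", "kwargs": {"motion": [-4.15, -4.05, 0, 0, 0, 0, -4.15, -4.05, 0, 0, 0, 0, 0, 0, 0, 0, 0, 0, 0, 0, 0, 0, 0, 0]}}

```text
clock: 2.3
tool_pos: [0.4647, 0.0683, 0.3028]
eef_rot: [0.171, 0.985, 0.0, -0.0]
contact_force: [-0.0, 1.5, 1.1]
opening: 1.001
```

```bash
cat > look.py <<'E'
from h import *
import sys
st=monitor.get_state(); s=snapshot("wrist")
print({k:np.round(st[k],4).tolist() for k in("clock","q","tool_pos","eef_rot","contact_force","moment","opening")})
save(s,sys.argv[1]); C=cloud(s,st).reshape(-1,3)
P=C[np.hypot(C[:,0]-.4635,C[:,1]-.067)<.045]
S=P[(P[:,2]>.126)&(P[:,2]<.14)]; N=P[(P[:,2]>.09)&(P[:,2]<.102)]
for Q in(S,N):
    if len(Q): print(len(Q),np.median(Q[:,2]),cv2.minEnclosingCircle(Q[:,:2].astype(np.float32)),np.round((Q.min(0)+Q.max(0))/2,4))
H=cv2.convexHull(N[:,:2].astype(np.float32))[:,0]; 
# fit hexagon: flats' support widths
best=[]
for a in np.radians(np.arange(0,60,1.)):
    w=[np.ptp(N[:,:2]@[np.cos(a+k*np.pi/3),np.sin(a+k*np.pi/3)]) for k in range(3)]; best.append((np.sum(w),np.degrees(a),np.round(w,4)))
best.sort(key=lambda t:t[0]); print(best[:4])
E
python3 look.py w1
```

```text
{'clock': 2.3, 'q': [-0.0634, 0.4979, -0.2718, 2.016, 0.2111, 0.6538, 0.7561], 'tool_pos': [0.4647, 0.0683, 0.3028], 'eef_rot': [0.1705, 0.9854, 0.0004, -0.0], 'contact_force': [-0.0433, 1.4748, 1.0688], 'moment': [0.0372, 0.0397, -0.0211], 'opening': 1.0005}
478 0.13390504773532041 ((0.4631589353084564, 0.06822209805250168), 0.010210259817540646) [0.4634 0.0682 0.1311]
1476 0.09720379690403884 ((0.46322348713874817, 0.06837037950754166), 0.026355108246207237) [0.463  0.0682 0.096 ]
[(np.float64(0.13870619249313942), np.float64(26.0), array([0.0463, 0.046 , 0.0464])), (np.float64(0.13879538357006063), np.float64(25.0), array([0.0462, 0.046 , 0.0465])), (np.float64(0.13933402003827028), np.float64(27.0), array([0.0465, 0.0462, 0.0466])), (np.float64(0.1398748271030799), np.float64(24.000000000000004), array([0.0466, 0.0464, 0.0469]))]
```

View pics/w1.png

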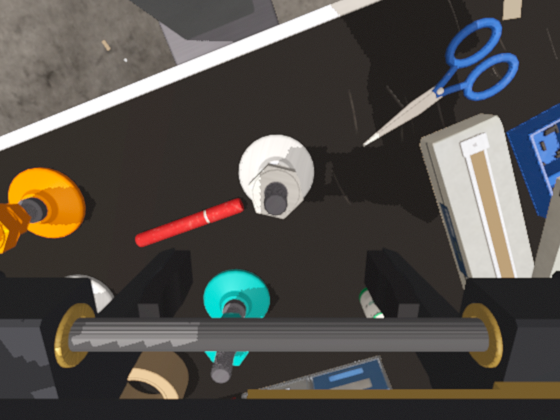

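The wrist view confirms the grey open foot at pixel (276,190). Stud axis is (0.4632, 0.0682), nut top z 0.097, flat normals at 26° + 60k. The jaws are now at 70°. I'll wind joint 7 back to the 206° flat (−2.37 rad), which leaves about 4 rad of travel for turning.

Emit:
{"fn": "carry_out", "kwargs": {"motion": [0, 0, 0, 0, 0, -0.182, 0, 0, 0, 0, 0, -0.182, 0, 0, 0, 0, 0, -0.182, 0, 0, 0, 0, 0, -0.182, 0, 0, 0, 0, 0, -0.182, 0, 0, 0, 0, 0, -0.182, 0, 0, 0, 0, 0, -0.182, 0, 0, 0, 0, 0, -0.182]}}

```text
clock: 3.35
tool_pos: [0.4642, 0.0699, 0.303]
eef_rot: [-0.533, 0.846, 0.0, 0.0]
contact_force: [-0.3, 0.1, -0.1]
opening: 0.996
```

Emit:
{"fn": "carry_out", "kwargs": {"motion": [0, 0, 0, 0, 0, -0.182, 0, 0, 0, 0, 0, -0.182, 0, 0, 0, 0, 0, -0.182, 0, 0, 0, 0, 0, -0.182, 0, 0, 0, 0, 0, -0.182, 0, 0, 4, 0, 0, 0, 0, 0, 4, 0, 0, 0, 0, 0, 0, 0, 0, 0]}}

```text
clock: 4.35
tool_pos: [0.4631, 0.0689, 0.2213]
eef_rot: [0.849, -0.529, -0.002, 0.002]
contact_force: [0.0, -0.2, 0.3]
opening: 0.999
```

```bash
cat > pose.py <<'E'
from h import *
st=monitor.get_state(); r=R.from_quat(st["eef_rot"]).as_matrix()
print({k:np.round(st[k],4).tolist() for k in("clock","q","tool_pos","contact_force","moment","opening")})
print("jaw deg",np.degrees(np.arctan2(r[1,1],r[0,1])),"tilt",r[:,2].round(4))
print("to grasp, tool cm",100*r.T@(np.array([.4632,.0682,.138])-st["tool_pos"]))
E
python3 pose.py; python3 look.py w2
```

```text
{'clock': 4.35, 'q': [0.2576, 0.7512, -0.8328, 2.0848, 0.8818, 0.7115, 2.4326], 'tool_pos': [0.4631, 0.0689, 0.2213], 'contact_force': [0.011, -0.2103, 0.2739], 'moment': [0.0842, 0.162, 0.0084], 'opening': 0.9993}
jaw deg -153.83700837136948 tilt [-0.0048 -0.001  -1.    ]
to grasp, tool cm [ 0.08027359 -0.02071459  8.32671719]
{'clock': 4.35, 'q': [0.2576, 0.7512, -0.8328, 2.0848, 0.8818, 0.7115, 2.4326], 'tool_pos': [0.4631, 0.0689, 0.2213], 'eef_rot': [0.8488, -0.5287, -0.0018, 0.0017], 'contact_force': [0.011, -0.2103, 0.2739], 'moment': [0.0842, 0.162, 0.0084], 'opening': 0.9993}
950 0.13391292798212484 ((0.46356701850891113, 0.06707166880369186), 0.010356169193983078) [0.4636 0.067  0.1311]
2567 0.0972447942065058 ((0.46375352144241333, 0.06691154092550278), 0.026425104588270187) [0.4638 0.0668 0.096 ]
[(np.float64(0.13897533156323122), np.float64(26.0), array([0.0461, 0.0464, 0.0465])), (np.float64(0.13923563344204373), np.float64(25.0), array([0.0462, 0.0466, 0.0465])), (np.float64(0.13941363866915046), np.float64(27.0), array([0.0464, 0.0465, 0.0466])), (np.float64(0.1401514068994949), np.float64(24.000000000000004), array([0.0466, 0.0469, 0.0466]))]
```

The second look agrees. Joint 7 runs positive for counter-clockwise and is at +2.43, so there are about 5 rad of clockwise travel. I'll descend and grip.

Emit:
{"fn": "carry_out", "kwargs": {"motion": [0.13, 0.03, 3, 0, 0, 0, 0, 0, 3, 0, 0, 0, 0, 0, 2.1, 0, 0, 0, 0, 0, 0, 0, 0, 0, 0, 0, 0, 0, 0, 0]}}

```text
clock: 5.03
tool_pos: [0.466, 0.0673, 0.1432]
eef_rot: [0.848, -0.53, 0.001, -0.001]
contact_force: [0.5, 0.2, 0.1]
opening: 0.997
```

```bash
python3 pose.py
```

```text
{'clock': 5.025, 'q': [0.1638, 0.8682, -0.6732, 2.1335, 1.1281, 0.5544, 2.2219], 'tool_pos': [0.466, 0.0673, 0.1432], 'contact_force': [0.4652, 0.1951, 0.0631], 'moment': [0.0875, 0.1433, -0.0057], 'opening': 0.9969}
jaw deg -154.04996039892924 tilt [ 0.0027  0.001  -1.    ]
to grasp, tool cm [-0.20249581  0.20992266  0.52402263]
```

Emit:
{"fn": "carry_out", "kwargs": {"motion": [-0.14, 0.22, 0.3, 0, 0, 0, 0, 0, 0, 0, 0, 0, 0, 0, 0, 0, 0, 0]}}

```text
clock: 5.4
tool_pos: [0.4626, 0.0667, 0.1389]
eef_rot: [0.848, -0.531, 0.0, -0.0]
contact_force: [-0.1, -0.7, 0.4]
opening: 0.999
```

Emit:
{"fn": "carry_out", "kwargs": {"motion": [0, 0, 0, 0, 0, 0, 0, 0, 0, 0, 0, 0, 0, 0, 0, 0, 0, 0, 0, 0, 0, 0, 0, 0, 0, 0, 0, 0, 0, 0, 0, 0, 0, 0, 0, 0], "hand": 4.0, "grip_force": 40}}

```text
clock: 6.15
tool_pos: [0.4633, 0.0671, 0.1388]
eef_rot: [0.848, -0.531, 0.0, -0.001]
contact_force: [3.1, 0.4, -2.3]
opening: 0.512
```

```bash
python3 pose.py
```

```text
{'clock': 6.15, 'q': [0.1564, 0.8736, -0.6616, 2.1422, 1.1484, 0.5421, 2.2], 'tool_pos': [0.4633, 0.0671, 0.1388], 'contact_force': [3.123, 0.3819, -2.2516], 'moment': [0.2707, -0.4398, -0.032], 'opening': 0.512}
jaw deg -154.07916630470885 tilt [ 1.3e-03  9.0e-04 -1.0e+00]
to grasp, tool cm [-0.09980982 -0.04065596  0.07556841]
```

Gripped (45 mm opening). I'll turn clockwise in steps, following the thread down 1 mm per rad.

Emit:
{"fn": "carry_out", "kwargs": {"motion": [0, 0, 0.015, 0, 0, 0.15, 0, 0, 0.015, 0, 0, 0.15, 0, 0, 0.015, 0, 0, 0.15, 0, 0, 0.015, 0, 0, 0.15, 0, 0, 0.015, 0, 0, 0.15, 0, 0, 0, 0, 0, 0, 0, 0, 0, 0, 0, 0]}}

```text
clock: 7.02
tool_pos: [0.464, 0.0672, 0.138]
eef_rot: [-0.594, 0.804, -0.0, 0.001]
contact_force: [4.1, 1.2, -4.2]
opening: 0.519
```

```bash
python3 pose.py
```

```text
{'clock': 7.025, 'q': [0.0592, 0.8364, -0.4926, 2.1463, 1.0447, 0.4175, 1.5539], 'tool_pos': [0.464, 0.0672, 0.138], 'contact_force': [4.0815, 1.1864, -4.2227], 'moment': [0.2064, -0.8473, 0.0062], 'opening': 0.5187}
jaw deg 162.9341456490146 tilt [ 0.0026  0.0012 -1.    ]
to grasp, tool cm [-0.07074246  0.10801793  0.0033381 ]
```

Emit:
{"fn": "carry_out", "kwargs": {"motion": [0, 0, 0.015, 0, 0, 0.15, 0, 0, 0.015, 0, 0, 0.15, 0, 0, 0.015, 0, 0, 0.15, 0, 0, 0.015, 0, 0, 0.15, 0, 0, 0.015, 0, 0, 0.15, 0, 0, 0, 0, 0, 0, 0, 0, 0, 0, 0, 0]}}

```text
clock: 7.9
tool_pos: [0.4646, 0.0667, 0.1373]
eef_rot: [-0.258, 0.966, -0.0, 0.002]
contact_force: [6.1, -1.3, -5.4]
opening: 0.517
```

```bash
python3 pose.py
```

```text
{'clock': 7.9, 'q': [-0.0543, 0.811, -0.3027, 2.1516, 0.8438, 0.2938, 1.0054], 'tool_pos': [0.4646, 0.0667, 0.1373], 'contact_force': [6.0771, -1.2592, -5.3675], 'moment': [0.0042, -1.1654, 0.0157], 'opening': 0.5169}
jaw deg 119.91264774986271 tilt [ 3.6e-03  7.0e-04 -1.0e+00]
to grasp, tool cm [ 0.05254141  0.19802912 -0.0717046 ]
```

No contact yet after 1.5 rad. Joint 6 is dropping toward its limit, so I'll release, wind back 120° and regrip a little higher.

Emit:
{"fn": "carry_out", "kwargs": {"motion": [0, 0, 0, 0, 0, 0, 0, 0, 0, 0, 0, 0, 0, 0, -0.1, 0, 0, 0, 0, 0.15, -0.15, 0, 0, -0.1745, 0, 0, 0, 0, 0, -0.1745, 0, 0, 0, 0, 0, -0.1745, 0, 0, 0, 0, 0, -0.1745, 0, 0, 0, 0, 0, -0.1745], "hand": 8.8}}

```text
clock: 8.9
tool_pos: [0.4615, 0.0679, 0.1398]
eef_rot: [-0.645, 0.764, 0.0, -0.0]
contact_force: [-0.0, -0.2, -0.5]
opening: 1.0
```

Emit:
{"fn": "carry_out", "kwargs": {"motion": [0, 0, 0, 0, 0, -0.1745, 0, 0, 0, 0, 0, -0.1745, 0, 0, 0, 0, 0, -0.1745, 0, 0, 0, 0, 0, -0.1745, 0, 0, 0, 0, 0, -0.1745, 0, 0, 0, 0, 0, -0.1745, 0, 0, 0, 0, 0, -0.1745, 0, 0, 0, 0, 0, 0]}}

```text
clock: 9.9
tool_pos: [0.461, 0.0688, 0.139]
eef_rot: [0.966, -0.26, -0.002, -0.003]
contact_force: [0.7, 0.5, -0.6]
opening: 0.998
```

```bash
sed -i 's/.4632,.0682,.138/.4635,.0676,.140/' pose.py; python3 pose.py; python3 look.py w3
```

```text
{'clock': 9.9, 'q': [0.3454, 1.0191, -1.0445, 2.1359, 1.2841, 0.8676, 2.6538], 'tool_pos': [0.461, 0.0688, 0.139], 'contact_force': [0.6603, 0.5382, -0.5694], 'moment': [0.0132, 0.2271, -0.0483], 'opening': 0.9976}
jaw deg -120.156788224556 tilt [-0.0032  0.0063 -1.    ]
to grasp, tool cm [ 0.28124573 -0.02029182 -0.10419378]
{'clock': 9.9, 'q': [0.3454, 1.0191, -1.0445, 2.1359, 1.2841, 0.8676, 2.6538], 'tool_pos': [0.461, 0.0688, 0.139], 'eef_rot': [0.9656, -0.2601, -0.0023, -0.0026], 'contact_force': [0.6603, 0.5382, -0.5694], 'moment': [0.0132, 0.2271, -0.0483], 'opening': 0.9976}
936 0.13227198198928009 ((0.4645375609397888, 0.06680962443351746), 0.01016613282263279) [0.4647 0.0669 0.1308]
6522 0.0957918323058552 ((0.4583880305290222, 0.05881764367222786), 0.035801853984594345) [0.4587 0.06   0.096 ]
[(np.float64(0.17560475534645759), np.float64(0.0), array([0.0568, 0.0683, 0.0505])), (np.float64(0.1757696504789942), np.float64(1.0), array([0.0574, 0.0686, 0.0497])), (np.float64(0.1760374210523412), np.float64(2.0), array([0.0582, 0.0689, 0.049 ])), (np.float64(0.17610721166774243), np.float64(59.00000000000001), array([0.0684, 0.0512, 0.0565]))]
```

View pics/w3.png

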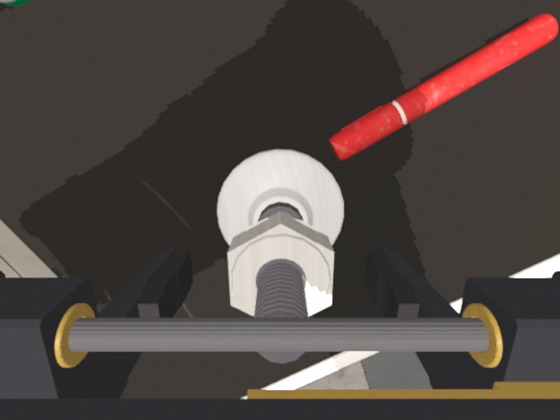

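The wrist view shows the jaws parallel to the nut's side flats (pixels x 230 and 335). The nut has gone down 1.5 mm. I'll centre, regrip and turn on.

Emit:
{"fn": "carry_out", "kwargs": {"motion": [0.2, 0, -0.05, 0, 0, 0, 0, 0, 0, 0, 0, 0, 0, 0, 0, 0, 0, 0]}}

```text
clock: 10.32
tool_pos: [0.4636, 0.067, 0.1404]
eef_rot: [0.966, -0.259, 0.0, 0.001]
contact_force: [-0.6, 0.1, -0.5]
opening: 0.996
```

Emit:
{"fn": "carry_out", "kwargs": {"motion": [0, 0, 0, 0, 0, 0, 0, 0, 0, 0, 0, 0, 0, 0, 0, 0, 0, 0, 0, 0, 0, 0, 0, 0, 0, 0, 0, 0, 0, 0, 0, 0, 0, 0, 0, 0], "hand": 4.0}}

```text
clock: 11.08
tool_pos: [0.4632, 0.0667, 0.1401]
eef_rot: [0.966, -0.26, -0.0, 0.0]
contact_force: [-0.7, -1.3, 1.4]
opening: 0.52
```

```bash
python3 pose.py
```

```text
{'clock': 11.075, 'q': [0.3586, 1.0319, -1.0736, 2.1306, 1.2893, 0.9037, 2.6538], 'tool_pos': [0.4632, 0.0667, 0.1401], 'contact_force': [-0.746, -1.3308, 1.4317], 'moment': [-0.2612, 0.3405, -0.0107], 'opening': 0.5203}
jaw deg -120.08178773948451 tilt [-6.e-04 -8.e-04 -1.e+00]
to grasp, tool cm [-0.01991991 -0.0955267   0.01096665]
```

Emit:
{"fn": "carry_out", "kwargs": {"motion": [0, 0, 0.01, 0, 0, 0.12, 0, 0, 0.01, 0, 0, 0.12, 0, 0, 0.01, 0, 0, 0.12, 0, 0, 0.01, 0, 0, 0.12, 0, 0, 0, 0, 0, 0, 0, 0, 0, 0, 0, 0]}}

```text
clock: 11.82
tool_pos: [0.4634, 0.0669, 0.1396]
eef_rot: [0.877, -0.481, -0.0, 0.0]
contact_force: [0.1, -1.1, -2.3]
opening: 0.518
```

```bash
python3 pose.py
```

```text
{'clock': 11.825, 'q': [0.3373, 1.0079, -1.0231, 2.1312, 1.2773, 0.8545, 2.1882], 'tool_pos': [0.4634, 0.0669, 0.1396], 'contact_force': [0.1219, -1.0597, -2.2952], 'moment': [-0.0733, 0.1524, -0.0257], 'opening': 0.5179}
jaw deg -147.4696435168752 tilt [-3.e-04 -1.e-04 -1.e+00]
to grasp, tool cm [-0.05206184 -0.04085476 -0.0369431 ]
```

Emit:
{"fn": "carry_out", "kwargs": {"motion": [0, 0, 0.01, 0, 0, 0.12, 0, 0, 0.01, 0, 0, 0.12, 0, 0, 0.01, 0, 0, 0.12, 0, 0, 0, 0, 0, 0, 0, 0, 0, 0, 0, 0]}}

```text
clock: 12.45
tool_pos: [0.4637, 0.067, 0.1393]
eef_rot: [0.777, -0.63, -0.0, -0.0]
contact_force: [1.4, -0.0, -5.1]
opening: 0.515
```

```bash
python3 pose.py
```

```text
{'clock': 12.45, 'q': [0.3193, 0.9895, -0.9822, 2.1318, 1.2668, 0.816, 1.8395], 'tool_pos': [0.4637, 0.067, 0.1393], 'contact_force': [1.4414, -0.0175, -5.0659], 'moment': [0.0357, -0.1294, 0.0219], 'opening': 0.5155}
jaw deg -168.06902659232094 tilt [ 1.e-04  2.e-04 -1.e+00]
to grasp, tool cm [-0.05796734  0.00734552 -0.06899549]
```

Emit:
{"fn": "carry_out", "kwargs": {"motion": [0, 0, 0.02, 0, 0, 0.12, 0, 0, 0.015, 0, 0, 0.12, 0, 0, 0.015, 0, 0, 0.12, 0, 0, 0, 0, 0, 0, 0, 0, 0, 0, 0, 0]}}

```text
clock: 13.08
tool_pos: [0.4639, 0.0671, 0.139]
eef_rot: [-0.652, 0.759, -0.0, 0.0]
contact_force: [2.9, -0.1, -5.4]
opening: 0.515
```

```bash
python3 pose.py
```

```text
{'clock': 13.075, 'q': [0.2992, 0.9708, -0.9382, 2.1326, 1.2553, 0.7757, 1.4914], 'tool_pos': [0.4639, 0.0671, 0.139], 'contact_force': [2.8642, -0.1389, -5.4186], 'moment': [0.0085, -0.4659, 0.0213], 'opening': 0.5153}
jaw deg 171.31061013663432 tilt [ 6.e-04  2.e-04 -1.e+00]
to grasp, tool cm [-0.04717608  0.05150416 -0.10485335]
```

Emit:
{"fn": "carry_out", "kwargs": {"motion": [0, 0, 0.015, 0, 0, 0.12, 0, 0, 0.015, 0, 0, 0.12, 0, 0, 0, 0, 0, 0, 0, 0, 0, 0, 0, 0]}}

```text
clock: 13.58
tool_pos: [0.4641, 0.067, 0.1387]
eef_rot: [-0.556, 0.831, -0.0, 0.0]
contact_force: [4.7, -1.3, -6.0]
opening: 0.517
```

```bash
python3 pose.py
```

```text
{'clock': 13.575, 'q': [0.2844, 0.9582, -0.907, 2.1332, 1.2465, 0.7479, 1.2604], 'tool_pos': [0.4641, 0.067, 0.1387], 'contact_force': [4.6795, -1.2807, -6.0084], 'moment': [-0.0546, -0.8841, 0.0345], 'opening': 0.5172}
jaw deg 157.55881281367053 tilt [ 1.e-03  1.e-04 -1.e+00]
to grasp, tool cm [-0.03021734  0.07672418 -0.12752772]
```

Emit:
{"fn": "carry_out", "kwargs": {"motion": [0, 0.05, 0.02, 0, 0, 0.12, 0, 0, 0.02, 0, 0, 0.12, 0, 0, 0, 0, 0, 0, 0, 0, 0, 0, 0, 0]}}

```text
clock: 14.08
tool_pos: [0.4642, 0.067, 0.1385]
eef_rot: [-0.452, 0.892, -0.001, 0.001]
contact_force: [6.6, -1.2, -4.4]
opening: 0.518
```

```bash
python3 pose.py
```

```text
{'clock': 14.075, 'q': [0.2679, 0.9452, -0.8735, 2.1345, 1.2381, 0.7187, 1.0273], 'tool_pos': [0.4642, 0.067, 0.1385], 'contact_force': [6.5886, -1.243, -4.4421], 'moment': [-0.1989, -1.0527, -0.01], 'opening': 0.5183}
jaw deg 143.73226251857844 tilt [ 2.e-03 -5.e-04 -1.e+00]
to grasp, tool cm [-0.01021211  0.09499322 -0.15300532]
```

Emit:
{"fn": "carry_out", "kwargs": {"motion": [0, 0, 0.015, 0, 0, 0.12, 0, 0, 0.015, 0, 0, 0.12, 0, 0, 0, 0, 0, 0, 0, 0, 0, 0, 0, 0]}}

```text
clock: 14.58
tool_pos: [0.4643, 0.0669, 0.1383]
eef_rot: [-0.342, 0.94, -0.001, 0.001]
contact_force: [6.3, -1.9, -3.3]
opening: 0.52
```

```bash
python3 pose.py
```

```text
{'clock': 14.575, 'q': [0.2506, 0.9322, -0.8389, 2.1354, 1.2273, 0.689, 0.7987], 'tool_pos': [0.4643, 0.0669, 0.1383], 'contact_force': [6.285, -1.8846, -3.2701], 'moment': [-0.3248, -1.1811, 0.0812], 'opening': 0.5203}
jaw deg 130.0135739885883 tilt [ 2.5e-03 -8.0e-04 -1.0e+00]
to grasp, tool cm [ 0.01608115  0.10983076 -0.16893245]
```

The moment is rising to 0.08 at about 3.4 rad, so this may be contact. I'll take smaller steps.

Emit:
{"fn": "carry_out", "kwargs": {"motion": [0, 0, 0.01, 0, 0, 0.1, 0, 0, 0, 0, 0, 0, 0, 0, 0, 0, 0, 0]}}

```text
clock: 14.95
tool_pos: [0.4644, 0.0668, 0.1382]
eef_rot: [-0.295, 0.956, -0.001, 0.001]
contact_force: [6.1, -3.4, -2.7]
opening: 0.518
```

```bash
python3 pose.py
```

```text
{'clock': 14.95, 'q': [0.243, 0.9268, -0.8238, 2.1358, 1.2223, 0.6762, 0.704], 'tool_pos': [0.4644, 0.0668, 0.1382], 'contact_force': [6.0553, -3.4452, -2.7414], 'moment': [-0.3019, -1.1845, 0.2145], 'opening': 0.5183}
jaw deg 124.30115645685632 tilt [ 0.0027 -0.001  -1.    ]
to grasp, tool cm [ 0.02685296  0.11453328 -0.17572919]
```

Emit:
{"fn": "carry_out", "kwargs": {"motion": [0, 0, 0.01, 0, 0, 0.1, 0, 0, 0, 0, 0, 0, 0, 0, 0, 0, 0, 0]}}

```text
clock: 15.32
tool_pos: [0.4644, 0.0667, 0.1382]
eef_rot: [-0.247, 0.969, -0.001, 0.001]
contact_force: [6.2, -2.8, -2.2]
opening: 0.518
```

```bash
python3 pose.py
```

```text
{'clock': 15.325, 'q': [0.2351, 0.9214, -0.8083, 2.1363, 1.217, 0.6633, 0.6096], 'tool_pos': [0.4644, 0.0667, 0.1382], 'contact_force': [6.2057, -2.7535, -2.2266], 'moment': [-0.4223, -1.1786, 0.3046], 'opening': 0.5179}
jaw deg 118.59210014160652 tilt [ 0.0028 -0.0012 -1.    ]
to grasp, tool cm [ 0.03493205  0.11905012 -0.18466829]
```

Emit:
{"fn": "carry_out", "kwargs": {"motion": [0, 0, 0.01, 0, 0, 0.1, 0, 0, 0, 0, 0, 0, 0, 0, 0, 0, 0, 0]}}

```text
clock: 15.7
tool_pos: [0.4644, 0.0667, 0.1381]
eef_rot: [-0.199, 0.98, -0.001, 0.001]
contact_force: [6.5, -2.5, -2.8]
opening: 0.514
```

```bash
python3 pose.py; python3 pose.py | head -1 | grep -o "moment.*"
```

```text
{'clock': 15.7, 'q': [0.2268, 0.916, -0.7924, 2.1368, 1.2116, 0.6502, 0.5158], 'tool_pos': [0.4644, 0.0667, 0.1381], 'contact_force': [6.4598, -2.5274, -2.7721], 'moment': [-0.5061, -1.2924, 0.4982], 'opening': 0.5144}
jaw deg 112.91038337205832 tilt [ 0.003  -0.0014 -1.    ]
to grasp, tool cm [ 0.04735002  0.12142758 -0.1934929 ]
moment': [-0.5061, -1.2924, 0.4982], 'opening': 0.5144}
```

Emit:
{"fn": "carry_out", "kwargs": {"motion": [0, 0, 0, 0, 0, 0]}}

```text
clock: 15.82
tool_pos: [0.4644, 0.0667, 0.1381]
eef_rot: [-0.199, 0.98, -0.001, 0.001]
contact_force: [6.2, -4.1, -1.8]
opening: 0.519
```

```bash
python3 - <<'E'
from h import *
for i in range(6):
    print(monitor.get_state()["moment"].round(3) if hasattr(monitor.get_state()["moment"],"round") else monitor.get_state()["moment"]); snapshot("wrist")
E
```

```text
[-0.511 -1.217  0.524]
[-0.432 -1.233  0.522]
[-0.496 -1.301  0.453]
[-0.499 -1.281  0.52 ]
[-0.484 -1.227  0.465]
[-0.535 -1.261  0.549]
```

Mean of about 0.50 N m: above locking (0.35), below slip (0.6). I'll release and rise.

Emit:
{"fn": "carry_out", "kwargs": {"motion": [0, 0, 0, 0, 0, 0, 0, 0, 0, 0, 0, 0, 0, 0, 0, 0, 0, 0, 0, 0, 0, 0, 0, 0, 0, 0, -3, 0, 0, 0, 0, 0, -5, 0, 0, 0, 0, 0, -5, 0, 0, 0, 0, 0, 0, 0, 0, 0], "hand": 8.8}}

```text
clock: 17.12
tool_pos: [0.4642, 0.0683, 0.2707]
eef_rot: [-0.197, 0.98, 0.0, 0.003]
contact_force: [0.9, -0.6, -0.4]
opening: 1.001
```

```bash
python3 pose.py; python3 look.py w4
python3 - <<'E'
from h import *
s=snapshot("scene"); f=s["frame"][...,::-1]; r=cv2.imread("pics/scene.png")
k=lambda c:cv2.resize(c,(400,560),interpolation=cv2.INTER_CUBIC)
cv2.imwrite("pics/d.png",np.hstack([k(r[220:297,258:313]),k(f[220:297,258:313])]))
E
```

```text
{'clock': 17.125, 'q': [0.3582, 0.7111, -1.0008, 2.039, 0.8218, 0.8507, 0.8443], 'tool_pos': [0.4642, 0.0683, 0.2707], 'contact_force': [0.851, -0.5622, -0.3954], 'moment': [0.0922, 0.0292, -0.0183], 'opening': 1.0009}
jaw deg 112.7276201066051 tilt [ 0.006   0.0019 -1.    ]
to grasp, tool cm [ 0.17407171 -0.02760692 13.06537349]
{'clock': 17.125, 'q': [0.3582, 0.7111, -1.0008, 2.039, 0.8218, 0.8507, 0.8443], 'tool_pos': [0.4642, 0.0683, 0.2707], 'eef_rot': [-0.197, 0.9804, 0.0003, 0.0031], 'contact_force': [0.851, -0.5622, -0.3954], 'moment': [0.0922, 0.0292, -0.0183], 'opening': 1.0009}
610 0.1338407723246008 ((0.46313002705574036, 0.06774834543466568), 0.010210148058831692) [0.463  0.0678 0.131 ]
1693 0.09363280694858994 ((0.46287089586257935, 0.06786641478538513), 0.02626768872141838) [0.463  0.0677 0.096 ]
[(np.float64(0.13800336838392743), np.float64(54.0), array([0.0461, 0.0456, 0.0464])), (np.float64(0.13831177647833037), np.float64(55.0), array([0.0463, 0.0458, 0.0463])), (np.float64(0.13878147202701635), np.float64(53.0), array([0.0464, 0.0458, 0.0466])), (np.float64(0.13902652172348243), np.float64(56.0), array([0.0466, 0.0461, 0.0463]))]
```

View pics/d.png

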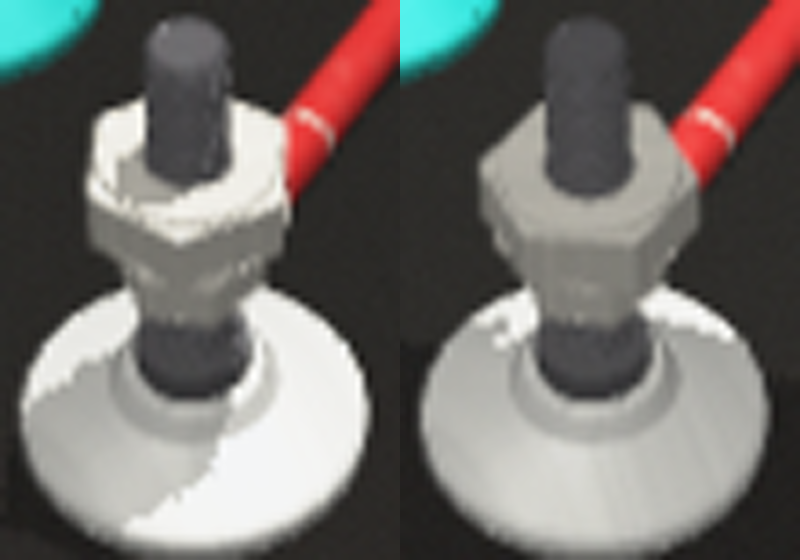

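The after view (right half) shows the upper nut seated with no gap visible, its flats still where they were released, and the gripper clear. Handing in.

```bash
python3 -c "
from h import *
print(workorder.finish_job())"
```

```text
the job is handed in; nothing more can be done
None
```

I ran the upper nut on the open (left) grey foot down about 3.7 rad, roughly 3.6 mm, in two grips. I then tightened it onto the washer, released it and lifted clear, handing in at about 17 s.

- **Torque:** The last readings averaged about 0.50 N m (0.45–0.55). That is above the 0.35 N m locking value and below the 0.6 N m where the lower nut turns along, but a little over the 0.45 N m aim. The final 0.1 rad step raised it by about 0.2 N m, more than the expected 0.08.
- **After release:** The nut's top was at 93.6 mm, and its flats were within about 1° of where I let go. The gripper was open with no load on it.
- **Lower nut:** The torque kept rising with no sign of slipping, and the before and after pictures show no visible turn. I did not measure its angle directly.
- **Other things:** The arm did not go near the locked foot or the scissors, and the part of the marker in the last picture looks unmoved. I took no final picture of the whole table.

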